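# Put the agate grinding balls back in their jar

## Task

The agate grinding jar has been washed and dried: put its two large balls back in it and close it with its lid, fully home. Agate chips, so lower each ball gently all the way to the jar's floor before letting go of it; do not drop it in, press it down hard or strike it on the jar. Leave the small ball in the rack and the other things on the bench where they are.

Things in the scene. Friction and masses are not known exactly. Their poses are not given: they have to be found in the camera images.
- jar: Loose open grinding jar (3.2 kg): grey-brown agate pot in a stainless steel jacket. 146 mm outside diameter, 92 mm high; straight bore of 120 mm diameter, flat inner floor 14 mm above the underside, so 78 mm deep. Only the agate liner (7 mm wall) reaches the rim; the jacket ends 8 mm below it. Origin: centre of the underside, z up
- jar_in (a point): centre of the jar's inner floor, 14 mm above the jar's underside
- jar_rim (a point): centre of the jar's mouth at rim height, 92 mm above the jar's underside
- lid: Loose lid (about 0.6 kg) on the bench, knob up: agate plug 114 mm across, 7 mm deep, lower edge bevelled 4 mm; above it a steel flange 146 mm across, 9 mm thick; in the middle of it a steel knob 30 mm across, 26 mm high. The plug enters the jar's mouth with 3 mm play all round, the flange rests on the rim. Origin: centre of the plug's underside, 85 mm above the jar's origin when fully home
- lid_knob (a point): point on the axis inside the lid's knob, 30 mm above the lid's origin (the knob runs from 16 to 42 mm)
- rack: Loose wooden ball rack (0.9 kg), 240 x 66 x 18 mm, lying on the bench with three 16 mm holes through it, in a row along its long x axis, 85 mm apart, the middle one at its centre. Origin at the centre of its underside. Each of the three balls sits on a hole; which ball sits on which hole varies
- ball_a_center (a point): centre of one large agate ball, 40 mm in diameter, about 87 g; in the rack its centre is 36 mm above the bench. It rolls freely
- ball_b_center (a point): centre of the other large agate ball, the same as the first: 40 mm in diameter, about 87 g; in the rack its centre is 36 mm above the bench
- ball_small_center (a point): centre of the small agate ball, 20 mm in diameter, 11 g, in the rack with its centre 24 mm above the bench; it belongs to another jar and stays where it is
- ball_a: the first large ball as a body; its origin is at the ball's underside as built and turns with it, so use ball_a_center for its position
- ball_b: the second large ball as a body; use ball_b_center for its position
- mortar: bystander: granite mortar (bowl), 144 mm across, 88 mm high; origin at the centre of its underside
- sample_jar: bystander: closed glass jar with a black cap, 66 mm across, 62 mm high; origin at the centre of its underside
- reagent: bystander: black bottle with a white cap, 60 mm across, 100 mm high; origin at the centre of its underside
There are look-alikes about, which are no part of the job. Leave any purple look-alike of the ball_b alone. Leave any blue look-alike of the ball_a alone.

How it is judged (in metres and radians):
On the way:
1. both large balls lie on the jar's floor, let go (horizontal distance between each of ball_a_center, ball_b_center and jar_in below 0.045 m and z of each of ball_a_center, ball_b_center in the frame of jar below 0.04 m and contact force between the fingers and ball_a below 0.1 N and contact force between the fingers and ball_b below 0.1 N), for 0.2 s.
At the end, for the whole second after the job is handed in: both large balls on the floor of the jar (centres less than 40 mm above the jar's underside), the lid fully home on the jar (flange within 1.8 mm of the rim, centred to 5 mm, not tilted more than 0.04 rad), the jar standing upright on the bench, all at rest (horizontal distance between each of ball_a_center, ball_b_center and jar_in below 0.045 m and z of each of ball_a_center, ball_b_center in the frame of jar below 0.04 m and horizontal distance between lid and jar below 0.005 m and z of lid in the frame of jar between 0.083 and 0.0868 m and angle between the z axis of lid and the z axis of jar, either way round below 0.04 rad and angle between jar's own z axis and vertical below 0.05 rad and height (world z) of jar below 0.005 m and linear speed of each of lid, jar below 0.02 m/s and linear speed of each of ball_a, ball_b below 0.05 m/s); the robot touches nothing.
It fails at once if a large ball is struck or pressed against the jar with more than 25 N (contact force between any of ball_a, ball_b and jar above 25 N).
It fails at once if a large ball is dropped into the jar (faster than 0.45 m/s inside it, a fall of about 10 mm) ((horizontal distance between ball_a_center and jar_in below 0.05 m and z of ball_a_center in the frame of jar below 0.095 m and linear speed of ball_a above 0.45 m/s) or (horizontal distance between ball_b_center and jar_in below 0.05 m and z of ball_b_center in the frame of jar below 0.095 m and linear speed of ball_b above 0.45 m/s)).
It fails at once if the small ball is moved from its place (more than 20 mm) (distance of ball_small_center from where it was at the start of the episode above 0.02 m).
It fails at once if a bystander is shoved (more than 20 mm) or tipped (distance of any of mortar, sample_jar, reagent from where it was at the start of the episode above 0.02 m or angle between any of reagent, sample_jar's own z axis and vertical above 0.3 rad).
It also fails if it takes over 70 s, if anything falls off the work surface, if the arm or the gripper's body presses on something with over 40 N, if the wrist force passes 120 N, or if a joint passes its speed limit or range.

## Robot

A 6-joint arm with a two-finger parallel gripper is mounted at the origin on the work surface. World frame = base frame: x ahead of the robot, y to its left, z up, the work surface at z = 0. Lengths are in mm, angles in rad, forces in N, time in s.
With the tool pointing down it reaches from about 325 to 775 mm from the base axis. Payload 5.5 kg.
Tool frame: the origin (TCP) lies at the very end of the fingers, on their centre line; the grasp point (between the pads) lies 19 mm behind it (env.grip_point_offset is the distance from the TCP to the grasp point, in mm); z points along the fingers, y is the line along which they close (so a half turn about z gives the same grasp; the last joint's range is limited). The gripper opens to 88 mm and grips with 3 to 60 N. Pads are 20 mm wide; open, the fingers measure 115 mm over their backs; the gripper's body (75 mm by 178 mm) begins 61 mm behind the grasp point.
Start: joints at [1.13, 0.091, 1.231, -0, 1.82, -0.057], TCP at [224.673, 556.362, 222.631] pointing down, gripper open.
Joint ranges: [-2.87, 2.87], [-0.86, 2.18], [0.17, 2.46], [-1.51, 4.65], [0.06, 2.69], [-2.65, 2.65]. Speed limits (rad/s): [2.57, 2.57, 3.01, 3.14, 3.14, 3.14].

## Interface

Orientations are given as a unit quaternion [w, x, y, z].
In Python, from cell import env gives the robot as it stands.
- The arm moves only by the shell command python3 -m jog 'ROWS' [FORCE]. ROWS is JSON, a list of rows, each a list of 3 entries, a list of its own where there are three numbers: the shift along the tool's x, y, z each as a share of 0.1 m, from -1 to 1, then the turn, a rotation vector about the tool's x, y, z each as a share of 90 degrees, from -1 to 1, then the gripper's target within -1 to 1 (shut at 1, half-way at 0, fully open at -1). In form: [[[x, y, z], [rx, ry, rz], jaw], ...]. A call has 1 to 20 rows; each row is the pose to reach, as a shift and turn from the pose commanded when the call began, along the tool's axes at that moment; what a row does not reach only later rows make up. A row lasts 1/8 s, in which the tool goes at most 62.5 mm and 10.7 degrees, less where a joint would pass 70% of its speed; a pose out of reach is approached as far as the arm can. A call with a number of a shift or a turn outside -1 to 1 is refused whole. A call with a gripper value outside its range is refused whole. The fingers move at their own pace and stop on an object; FORCE is the grip in N (left out, the last holds). Time passes only in rows, so rows that repeat a pose let the fingers close. It gives the time, the measured TCP pose, the force, the opening and the grip force at its end, in the units of the state.
- env.sense(): the state, without advancing time (a new reading comes with each control period).
- env.grab_frame(name): name is "scene" or "top" or "wrist"; returns a dict with "img" (400x640x3 uint8, red, green, blue), "fx", "fy", "cx", "cy" (pixels), "k1" (the pictures are not rectified: a ray, as slopes to the right and down, at radius r is drawn at 1 + k1 r^2 times it, then the intrinsics apply), "rvec" (rotation vector, rad) and "tvec" (3), from world to camera coordinates, as OpenCV has them; the wrist camera has in their place "T_tool_cam" (4x4, takes a point from camera to tool coordinates, whose origin is the TCP and whose axes are the flange's). Camera axes: x right, y down, z forward; pixel columns grow to the right and rows downward; lengths in mm; the calibration is good to about 2 mm. A picture is of the moment at which its call begins: read the wrist's pose just before it. There is no depth.
- env.sign_off(): hands the job in; it is judged then, once.
Trained networks look in the newest picture that a camera, given by its name, has taken for a name from the list of things; names that differ only in an ending like _2 or _b are one class to them, and where a whole thing is asked for, a point or a joint stands for the part that bears it (a point fixed in the world has none). Each returns a list of dicts, best first, with "p" (0 to 1); they miss things now and then, are a little off and sometimes report something else, mostly with a low value. They report only what shows in the picture. A call takes as long as a camera call. They do not tell look-alikes from the thing itself.
- env.trace(thing, camera): "mask" (400x640 bool, what is visible of it) and "location" ([column, row] in pixels, amid what is visible of it).
The state is a dict: "time": time; "joints": joint angles; "dq": joint speeds; "tau": joint torques, N m; "tool_pos": TCP position; "orientation": TCP orientation; "ft_force": force on the tool from outside, world axes, zero at the start; "ft_torque": the same for the moment, N m; "grip_width": finger opening in mm; "finger_force": force on a finger pad.
Only numpy, scipy, OpenCV 4.12 (cv2) and the standard library are available. Lean on these libraries where they do the work, as an engineer would, in place of code of your own. Each camera call takes 0.05 s, during which the arm holds its last target. There are 200 camera calls.

## Working session

There is one attempt and no reset: what is moved stays moved. The work goes in short steps, Python scripts to look and compute and a shell command to move; the robot and the scene stay as the last step left them, time stands still between calls to the robot, and variables do not carry over. Pictures are saved under pics/ and viewed, at most 10 in all, crops included, and the job is handed in when it is done.

```bash
ls; mkdir -p pics; cat > h.py <<'E'
import numpy as np, cv2
from cell import env
from scipy.spatial.transform import Rotation as R
def tool():
    s=env.sense(); q=s['orientation']; T=np.eye(4)
    T[:3,:3]=R.from_quat([q[1],q[2],q[3],q[0]]).as_matrix(); T[:3,3]=s['tool_pos']; return T
def shot(n):
    T=tool(); f=env.grab_frame(n)
    if n=='wrist': M=T@np.array(f['T_tool_cam'])
    else:
        W=np.eye(4); W[:3,:3]=cv2.Rodrigues(np.array(f['rvec'],float))[0]; W[:3,3]=np.ravel(f['tvec']); M=np.linalg.inv(W)
    f['M']=M; return f
def ray(f,px):
    d=np.array([(px[0]-f['cx'])/f['fx'],(px[1]-f['cy'])/f['fy']]); u=d.copy()
    for _ in range(20): u=d/(1+f['k1']*(u@u))
    v=f['M'][:3,:3]@np.array([u[0],u[1],1]); return f['M'][:3,3],v/np.linalg.norm(v)
def atz(f,px,z):
    o,v=ray(f,px); return o+v*(z-o[2])/v[2]
def proj(f,p):
    c=np.linalg.inv(f['M'])@np.append(p,1); u=c[:2]/c[2]; u=u*(1+f['k1']*(u@u)); return u*[f['fx'],f['fy']]+[f['cx'],f['cy']]
def tri(rs):
    A=np.zeros((3,3)); b=np.zeros(3)
    for o,v in rs: P=np.eye(3)-np.outer(v,v); A+=P; b+=P@o
    x=np.linalg.solve(A,b); return x,[np.linalg.norm((np.eye(3)-np.outer(v,v))@(x-o)) for o,v in rs]
def save(f,n,crop=None,s=1):
    im=f['img'][:,:,::-1]
    if crop: im=im[crop[1]:crop[3],crop[0]:crop[2]]
    cv2.imwrite('pics/'+n,cv2.resize(im,None,fx=s,fy=s,interpolation=cv2.INTER_CUBIC))
E
python3 - <<'E'
from h import *
for c in ['scene','top']:
    f=shot(c); save(f,c+'0.png'); print(c,f['M'][:3,3])
    for t in ['jar','lid','rack','ball_a','ball_small_center','mortar','sample_jar','reagent']:
        print(t,[(round(d['p'],2),np.round(d['location']).tolist(),int(d['mask'].sum()),atz(f,d['location'],30).round().tolist()) for d in env.trace(t,c)])
print(env.sense()['ft_force'],tool().round(3))
E
```

```text
pics
scene [1318.27255461   73.23629938 1172.63196979]
jar [(0.95, [310.0, 186.0], 2247, [519.0, -13.0, 30.0]), (0.55, [286.0, 258.0], 2401, [765.0, -60.0, 30.0])]
lid [(0.63, [222.0, 190.0], 1499, [551.0, -273.0, 30.0]), (0.48, [405.0, 196.0], 1134, [539.0, 273.0, 30.0])]
rack [(0.68, [403.0, 197.0], 1161, [544.0, 266.0, 30.0])]
ball_a [(0.71, [409.0, 162.0], 140, [408.0, 291.0, 30.0]), (0.48, [442.0, 179.0], 102, [470.0, 389.0, 30.0])]
ball_small_center []
mortar [(0.95, [285.0, 260.0], 2405, [771.0, -61.0, 30.0])]
sample_jar [(0.59, [348.0, 258.0], 553, [752.0, 110.0, 30.0])]
reagent [(0.96, [396.0, 259.0], 595, [748.0, 241.0, 30.0])]
top [ 452.50918264   25.56058748 1064.01270269]
jar [(0.85, [335.0, 227.0], 3386, [528.0, -7.0, 30.0])]
lid [(0.68, [448.0, 225.0], 3174, [537.0, -268.0, 30.0])]
rack [(0.89, [217.0, 232.0], 2402, [512.0, 269.0, 30.0])]
ball_a [(0.81, [255.0, 256.0], 214, [457.0, 178.0, 30.0]), (0.69, [212.0, 238.0], 242, [497.0, 280.0, 30.0]), (0.67, [162.0, 254.0], 246, [458.0, 394.0, 30.0]), (0.59, [202.0, 274.0], 246, [416.0, 298.0, 30.0]), (0.49, [337.0, 224.0], 3274, [534.0, -11.0, 30.0])]
ball_small_center [(0.56, [221.0, 203.0], 63, [581.0, 264.0, 30.0])]
mortar [(0.91, [354.0, 113.0], 3118, [805.0, -49.0, 30.0])]
sample_jar [(0.59, [283.0, 133.0], 651, [752.0, 122.0, 30.0])]
reagent [(0.91, [232.0, 130.0], 668, [759.0, 246.0, 30.0])]
[-0.5862399   0.20045883  0.12073504] [[-9.27000e-01  3.74000e-01  0.00000e+00  2.24678e+02]
 [ 3.74000e-01  9.27000e-01  0.00000e+00  5.56362e+02]
 [-0.00000e+00  0.00000e+00 -1.00000e+00  2.22658e+02]
 [ 0.00000e+00  0.00000e+00  0.00000e+00  1.00000e+00]]
```

View pics/top0.png

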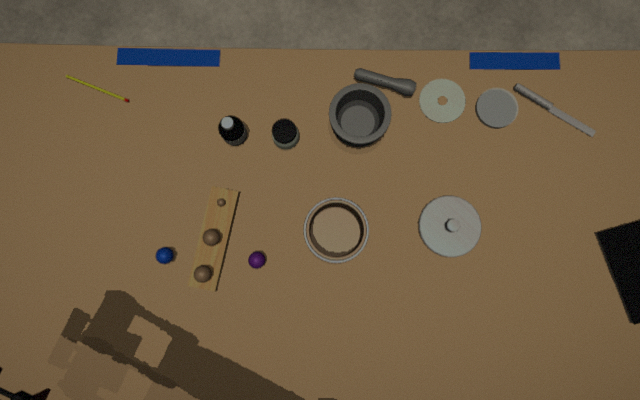

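View pics/scene0.png

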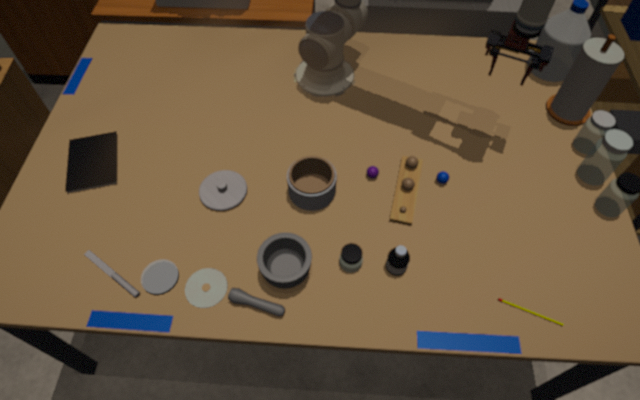

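The top view shows the jar at (336,230), the lid at (450,226) with its knob at (453,225), and the rack at (215,238). Ball candidates are:
- brown large (212,237) and (203,273), which are the two I want
- brown small (221,203)
- blue (165,255) and purple (257,260), which are look-alikes

The mortar at (360,115) could be taken for the jar, and the discs at (442,100) and (496,108) for the lid.

```bash
cat >> h.py <<'E'
def to(p):
    T=tool(); d=T[:3,:3].T@(np.array(p)-T[:3,3]); return (d/100).round(3).tolist()
E
python3 - <<'E'
from h import *
fs={}; cen={}
for c in ['top','scene']:
    f=fs[c]=shot(c)
    for t in ['jar','lid','lid_knob','ball_a','ball_small_center','mortar']:
        cen[c,t]=[d['location'] for d in env.trace(t,c) ]
for t in ['ball_a','lid_knob','ball_small_center']:
    print(t,cen['top',t],cen['scene',t])
    for a in cen['top',t]:
        for b in cen['scene',t]:
            x,e=tri([ray(fs['top'],a),ray(fs['scene'],b)])
            if max(e)<6: print(x.round(1),np.round(e,1))
save(fs['top'],'rack.png',(140,180,280,300),5)
for p in [(416,298,220),(455,290,220)]: print(to(p))
E
```

```text
ball_a [[204.2, 272.9], [257.4, 256.9], [211.5, 239.0], [163.7, 255.8]] [[367.0, 171.1], [442.5, 181.5], [406.7, 186.5]]
[495.6 282.3  19. ] [1.6 1.6]
[454.7 398.7  -1.2] [1.9 1.9]
lid_knob [[449.9, 224.7]] [[220.9, 191.9]]
[ 540.9 -282.3    2.8] [1.3 1.3]
ball_small_center [] []
[-2.742, -1.679, 0.027]
[-3.133, -1.607, 0.027]
```

View pics/rack.png

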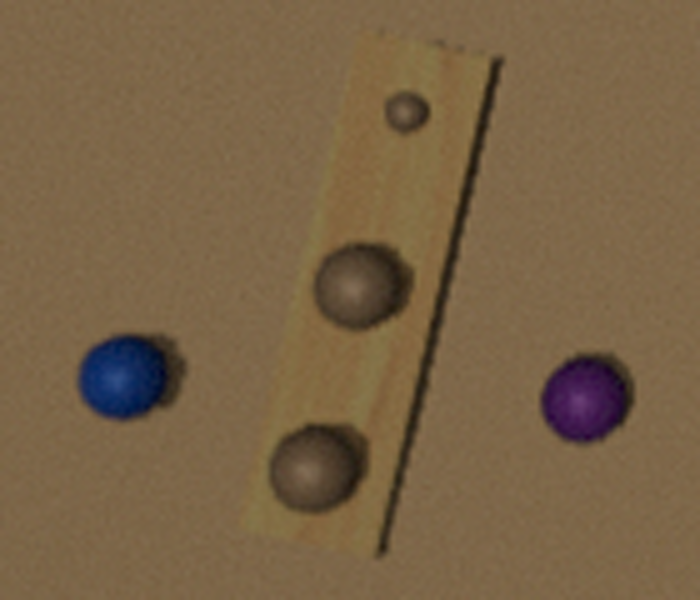

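```bash
python3 -m jog '[[[-0.5,-0.3,0],[0,0,0],-1],[[-1,-0.5,0],[0,0,0],-1],[[-1,-0.5,0],[0,0,0],-1]]'; python3 -m jog '[[[-0.5,-0.3,0],[0,0,0],-1],[[-0.9,-0.5,0],[0,0,0],-1],[[-0.9,-0.5,0],[0,0,0],-1],[[-0.9,-0.5,0],[0,0,0],-1],[[-0.9,-0.5,0],[0,0,0],-1]]'
python3 - <<'E'
from h import *
f=shot('wrist'); save(f,'w1.png'); print(f['M'].round(2))
for t in ['ball_a','ball_small_center','rack']:
  print(t,[(round(d['p'],2),d['location'],atz(f,d['location'],36).round().tolist()) for d in env.trace(t,'wrist')])
E
```

```text
time: 1.98
tool_pos: [300.9, 470.6, 223.1]
orientation: [0.0, 0.193, 0.981, 0.0]
ft_force: [0.2, 1.0, -0.2]
grip_width: 87.9
finger_force: 0.0
time: 2.6
tool_pos: [362.4, 393.7, 222.6]
orientation: [-0.0, 0.19, 0.982, 0.0]
ft_force: [-0.8, 0.1, -0.2]
grip_width: 87.7
finger_force: 0.0
[[ 3.7000e-01  8.9000e-01  2.6000e-01  2.8801e+02]
 [ 9.3000e-01 -3.6000e-01 -1.1000e-01  4.2256e+02]
 [-0.0000e+00  2.8000e-01 -9.6000e-01  3.8575e+02]
 [ 0.0000e+00  0.0000e+00  0.0000e+00  1.0000e+00]]
ball_a [(0.86, [276.2, 296.3], [487.0, 278.0, 36.0]), (0.66, [262.0, 242.0], [411.0, 293.0, 36.0]), (0.56, [348.5, 242.3], [450.0, 390.0, 36.0])]
ball_small_center [(0.67, [297.5, 348.3], [572.0, 271.0, 36.0])]
rack [(0.64, [283.1, 270.0], [455.0, 302.0, 36.0])]
```

The crop confirms the two brown large balls at crop (358,285) and (315,468), with the small one at (407,111). Blue and purple stand beside the rack. Next is a second wrist view, nearer.

```bash
python3 -m jog '[[[-0.5,-0.4,0.2],[0,0,0],-1],[[-0.9,-0.65,0.4],[0,0,0],-1],[[-0.9,-0.65,0.4],[0,0,0],-1],[[-0.9,-0.65,0.4],[0,0,0],-1],[[-0.9,-0.65,0.4],[0,0,0],-1]]'
cat >> h.py <<'E'
def balls(f,cam,name='ball_a'):
    """Refine trace detections with a fitted circle; returns list of (pixel,radius)."""
    out=[]
    for d in env.trace(name,cam):
        m=d['mask'].astype(np.uint8); cs=cv2.findContours(m,0,1)[0]
        if not cs: continue
        c=max(cs,key=cv2.contourArea)
        if len(c)<6: continue
        M=cv2.moments(m,True); (x,y),ax,_=cv2.fitEllipse(c)
        out.append((round(d['p'],2),np.round([x,y],1),np.round(ax,1)))
    return out
E
python3 - <<'E'
from h import *
f=shot('wrist'); save(f,'w2.png'); g=cv2.imread('pics/w2.png')
for n in ['ball_a','ball_small_center']:
  for p,c,ax in balls(f,'wrist',n): print(p,c,ax,atz(f,c,36).round(1),g[int(c[1]),int(c[0])])
f2=shot('top')
for p,c,ax in balls(f2,'top'): print('top',c,ax,atz(f2,c,36).round(1))
print(tool().round(3))
E
```

```text
time: 3.42
tool_pos: [422.1, 299.8, 183.5]
orientation: [0.0, 0.19, 0.982, 0.001]
ft_force: [-0.1, 0.4, 0.4]
grip_width: 87.7
finger_force: 0.0
0.93 [331.9 253.7] [36.8 37.4] [498.2 278.6  36. ] [ 74 103 129]
0.92 [414.  176.4] [36.6 37.3] [449.  387.2  36. ] [237 151 116]
0.82 [316.  178.4] [39.  39.3] [413.9 294.5  36. ] [186 225 247]
0.71 [222.1 233.5] [13.8 31. ] [432.3 178.5  36. ] [ 95  62 100]
0.54 [316.  178.4] [37.6 38.2] [413.9 294.5  36. ] [186 225 247]
top [256.1 259.5] [16.  17.6] [449.6 174.4  36. ]
top [211.  236.5] [14.5 15.6] [500.5 281.2  36. ]
top [164.9 252.2] [10.1 16.9] [462.7 385.4  36. ]
[[-9.28000e-01  3.73000e-01  0.00000e+00  4.22231e+02]
 [ 3.73000e-01  9.28000e-01  0.00000e+00  2.99174e+02]
 [-0.00000e+00  0.00000e+00 -1.00000e+00  1.82941e+02]
 [ 0.00000e+00  0.00000e+00  0.00000e+00  1.00000e+00]]
```

View pics/w2.png

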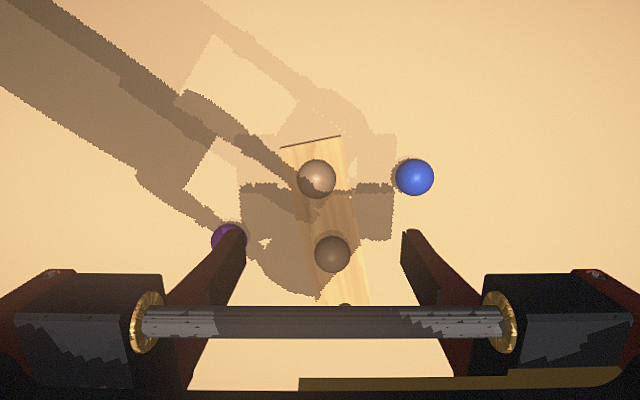

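The wrist view shows the end ball at (316,178) and the middle ball at (332,254), both brown. Blue is at (414,176), and purple at (228,237) is partly hidden. I'll descend over the end ball and measure again.

```bash
python3 -m jog '[[[0.06,-0.07,0.4],[0,0,0],-1],[[0.06,-0.07,0.8],[0,0,0],-1],[[0.06,-0.07,0.8],[0,0,0],-1],[[0.06,-0.07,0.8],[0,0,0],-1]]' 12
python3 - <<'E'
from h import *
old=((316,178.4),(331.9,253.7))
f=shot('wrist'); save(f,'w3.png')
M=np.eye(4);T=tool()
g=dict(f); g['M']=np.array([[-.928,.373,0,422.231],[.373,.928,0,299.174],[0,0,-1,182.941],[0,0,0,1]])@np.array(f['T_tool_cam'])
for p,c,ax in balls(f,'wrist'):
  print(p,c,ax,atz(f,c,36).round(1))
  for o in old:
    x,e=tri([ray(g,o),ray(f,c)])
    if max(e)<3: print('  tri',x.round(1),np.round(e,1))
print(T.round(3)[:3,3], to([414,294.5,22]))
E
```

```text
time: 4.18
tool_pos: [414.8, 294.8, 104.4]
orientation: [0.001, 0.191, 0.982, 0.001]
ft_force: [0.6, 0.7, -0.1]
grip_width: 87.8
finger_force: 0.0
0.97 [343.3 293.2] [29.8 49.1] [490.6 281.7  36. ]
  tri [376.4 313.4 211.6] [0.2 0.2]
  tri [519.7 272.1  -8.9] [1.4 1.4]
0.73 [449.8 204. ] [48.1 50.5] [447.4 386.6  36. ]
0.69 [323.5 208.2] [51.6 52.2] [413.8 294.6  36. ]
  tri [413.8 294.2  35.9] [0.4 0.4]
  tri [253.1 358.9 541.4] [0.8 0.8]
[415.239 294.936 105.027] [0.013, -0.012, 0.831]
```

```bash
python3 -m jog '[[[0.013,-0.01,0.3],[0,0,0],-1],[[0.013,-0.01,0.6],[0,0,0],-1],[[0.013,-0.01,0.83],[0,0,0],-1],[[0.013,-0.01,0.83],[0,0,0],-1],[[0.013,-0.01,0.83],[0,0,0],0],[[0.013,-0.01,0.83],[0,0,0],0.5],[[0.013,-0.01,0.83],[0,0,0],0.5],[[0.013,-0.01,0.83],[0,0,0],0.5],[[0.013,-0.01,0.83],[0,0,0],0.5]]' 12
```

```text
time: 5.4
tool_pos: [413.1, 294.4, 20.0]
orientation: [0.0, 0.191, 0.982, 0.001]
ft_force: [2.0, 6.7, 3.7]
grip_width: 41.3
finger_force: 3.3
```

```bash
python3 -m jog '[[[0,0,0],[0,0,0],0.5],[[0,0,-0.3],[0,0,0],0.5],[[0,0,-0.8],[0,0,0],0.5],[[0,0,-1],[0,0,0],0.5],[[0,0,-1],[0,0,0],0.5],[[0,0,-1],[0,0,0],0.5]]' 12
python3 - <<'E'
from h import *
f=shot('wrist'); save(f,'w4.png',None,.6)
for p,c,ax in balls(f,'wrist'): print(p,c,ax,atz(f,c,36).round(1))
T=tool()
print(T[:3,3],env.sense()['grip_width'])
f=shot('top')
for t in ['jar','jar_rim']:
  for d in env.trace(t,'top'):
    c=max(cv2.findContours(d['mask'].astype(np.uint8),0,1)[0],key=cv2.contourArea); (x,y),ax,_=cv2.fitEllipse(cv2.convexHull(c))
    print(t,d['p'],x,y,ax,atz(f,(x,y),92),atz(f,(x,y),84))
E
```

```text
time: 6.15
tool_pos: [411.9, 293.3, 117.2]
orientation: [-0.001, 0.191, 0.982, -0.001]
ft_force: [-0.7, -0.7, -1.9]
grip_width: 39.3
finger_force: 12.0
0.93 [322.4 266. ] [75.1 77.7] [463.3 270.6  36. ]
0.72 [353.4 296.1] [21.6 30.4] [501.6 285.   36. ]
0.63 [220.9 266. ] [17.3 44.9] [430.5 188.6  36. ]
0.6 [446.9 202.4] [45.1 47.6] [447.7 386.4  36. ]
[411.86221947 293.25459181 117.18021413] 38.77348560697773
jar 0.97 335.7535095214844 229.19448852539062 (64.88323211669922, 65.23108673095703) [518.7829959   -6.28731824  92.        ] [519.32845226  -6.5494375   84.        ]
jar_rim 0.9 335.7738342285156 229.40255737304688 (65.26536560058594, 65.63959503173828) [518.32742217  -6.33744815  92.        ] [518.869129    -6.59997999  84.        ]
```

View pics/w4.png

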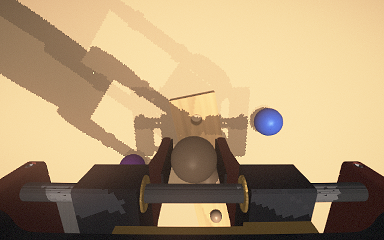

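Ball held between the pads at (194,160) in the picture; the middle ball has stayed in place. Carrying it towards the jar.

```bash
python3 -m jog '[[[-0.1,-0.2,-0.4],[0,0,0],0.5],[[-0.4,-0.6,-0.6],[0,0,0],0.5],[[-0.7,-0.9,-0.6],[0,0,0],0.5],[[-0.7,-0.9,-0.6],[0,0,0],0.5]]'; python3 -m jog '[[[-0.4,-0.5,0],[0,0,0],0.5],[[-0.8,-0.9,0],[0,0,0],0.5],[[-0.8,-0.9,0],[0,0,0],0.5],[[-0.8,-0.9,0],[0,0,0],0.5]]'
cat >> h.py <<'E'
def ell(f,cam,t):
  r=[]
  for d in env.trace(t,cam):
    c=max(cv2.findContours(d['mask'].astype(np.uint8),0,1)[0],key=cv2.contourArea); (x,y),ax,_=cv2.fitEllipse(cv2.convexHull(c))
    r.append((round(d['p'],2),np.round([x,y],1),np.round(ax,1),d['mask']))
  return r
E
python3 - <<'E'
from h import *
f=shot('wrist'); save(f,'w5.png')
for t in ['jar','jar_rim']:
  for p,c,ax,m in ell(f,'wrist',t): print(t,p,c,ax,atz(f,c,92).round(1))
print(tool().round(3))
print([(proj(f,[519+60*np.cos(a),-6+60*np.sin(a),92])).round() for a in np.arange(0,6.2,1.57)])
E
```

```text
time: 6.9
tool_pos: [444.7, 182.1, 179.5]
orientation: [0.0, 0.193, 0.981, -0.0]
ft_force: [-0.2, 0.6, -0.7]
grip_width: 39.4
finger_force: 12.0
time: 7.4
tool_pos: [484.1, 71.7, 179.0]
orientation: [-0.001, 0.191, 0.982, 0.0]
ft_force: [0.6, -0.4, -1.0]
grip_width: 39.5
finger_force: 12.0
jar 0.94 [252.3 224.9] [102.6 161.8] [480.    7.3  92. ]
jar_rim 0.88 [251.6 227.5] [106.2 161.7] [481.9   5.7  92. ]
[[-9.28000e-01  3.72000e-01 -0.00000e+00  4.84051e+02]
 [ 3.72000e-01  9.28000e-01  0.00000e+00  7.22880e+01]
 [ 0.00000e+00  0.00000e+00 -1.00000e+00  1.79499e+02]
 [ 0.00000e+00  0.00000e+00  0.00000e+00  1.00000e+00]]
[array([285., 321.]), array([320., 245.]), array([227., 209.]), array([199., 290.])]
```

View pics/w5.png

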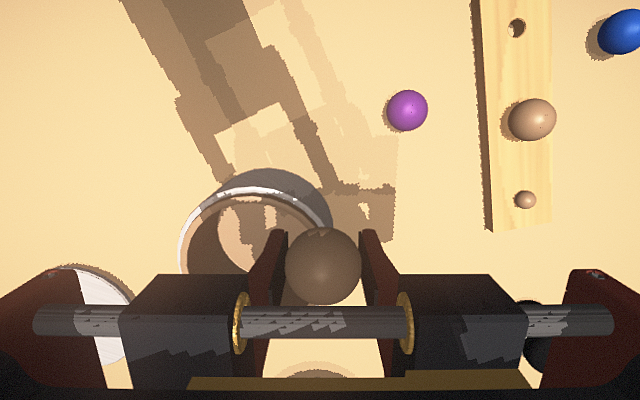

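```bash
python3 - <<'E'
from h import *
f=shot('wrist'); T=tool(); 
for p,c,ax in balls(f,'wrist'):
  if ax[0]>65: print(c, (np.linalg.inv(T)@np.append(atz(f,c,T[2,3]+16),1)).round(1))
print(to([541,-16,125]))
E
```

```text
[322.3 265.5] [ -1.7  -1.3 -16.    1. ]
[-0.855, -0.605, 0.547]
```

```bash
python3 -m jog '[[[-0.4,-0.3,0],[0,0,0],0.5],[[-0.86,-0.6,0],[0,0,0],0.5],[[-0.86,-0.6,0.3],[0,0,0],0.5],[[-0.86,-0.6,0.54],[0,0,0],0.5],[[-0.86,-0.6,0.54],[0,0,0],0.5]]'
python3 - <<'E'
from h import *
f=shot('wrist')
im=f['img'].copy()
for z,r,col in [(92,60,(255,0,0)),(92,67,(0,255,0)),(14,60,(0,0,255))]:
  pts=np.array([proj(f,[518+r*np.cos(a),-7+r*np.sin(a),z]) for a in np.arange(0,6.3,.05)]); cv2.polylines(im,[pts.astype(np.int32)],False,col,1)
f['img']=im; save(f,'w6.png'); print(tool()[:3,3])
E
```

```text
time: 8.28
tool_pos: [540.4, -16.4, 123.3]
orientation: [-0.002, 0.19, 0.982, -0.0]
ft_force: [-0.5, -0.3, -0.7]
grip_width: 38.9
finger_force: 12.0
[541.23217338 -16.3784631  125.17071531]
```

View pics/w6.png

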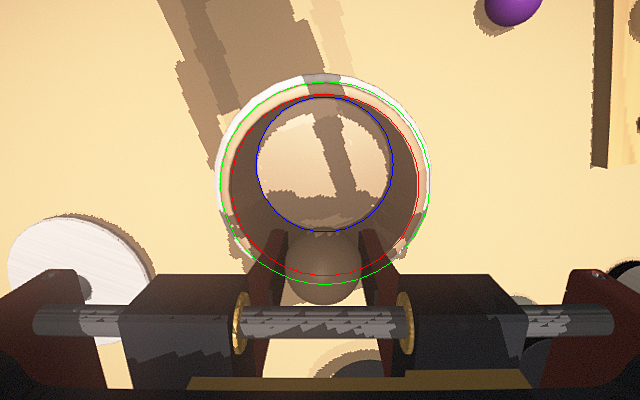

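The overlay shows the real rim about 3 px left of the drawn circles, so the jar sits near (516.5,-9). The bore edge is clear of the ball and fingers. I'll shift slightly and descend.

```bash
python3 -m jog '[[[0.03,-0.02,0.15],[0,0,0],0.5],[[0.03,-0.02,0.35],[0,0,0],0.5],[[0.03,-0.02,0.55],[0,0,0],0.5],[[0.03,-0.02,0.75],[0,0,0],0.5],[[0.03,-0.02,0.88],[0,0,0],0.5],[[0.03,-0.02,0.95],[0,0,0],0.5],[[0.03,-0.02,0.98],[0,0,0],0.5],[[0.03,-0.02,0.98],[0,0,0],0.5]]' 12; python3 -m jog '[[[0,0,0],[0,0,0],0.5],[[0,0,0.02],[0,0,0],0.5],[[0,0,0.03],[0,0,0],0.5],[[0,0,0.04],[0,0,0],0.5],[[0,0,0.05],[0,0,0],0.5]]' 7
```

```text
time: 9.32
tool_pos: [538.5, -17.9, 28.0]
orientation: [0.0, 0.191, 0.982, 0.0]
ft_force: [-0.4, 0.5, -0.6]
grip_width: 39.4
finger_force: 12.0
time: 9.95
tool_pos: [538.2, -17.8, 22.6]
orientation: [0.0, 0.191, 0.982, 0.0]
ft_force: [-0.1, 0.5, -1.4]
grip_width: 39.2
finger_force: 7.0
```

```bash
python3 -m jog '[[[0,0,0.01],[0,0,0],0.5],[[0,0,0.02],[0,0,0],0.5],[[0,0,0.03],[0,0,0],0.5],[[0,0,0.03],[0,0,0],0.5]]' 6;python3 -m jog '[[[0,0,0.005],[0,0,0],0.5],[[0,0,0.01],[0,0,0],0.5],[[0,0,0.01],[0,0,0],0.5]]'; python3 -m jog '[[[0,0,0.005],[0,0,0],0.5],[[0,0,0.01],[0,0,0],0.5],[[0,0,0.01],[0,0,0],0.5]]'
```

```text
time: 10.45
tool_pos: [538.1, -17.8, 19.5]
orientation: [-0.0, 0.191, 0.982, -0.0]
ft_force: [0.2, -0.1, -1.0]
grip_width: 39.2
finger_force: 6.0
time: 10.82
tool_pos: [538.2, -17.8, 18.6]
orientation: [-0.0, 0.191, 0.982, -0.0]
ft_force: [-0.3, -0.8, -1.1]
grip_width: 39.4
finger_force: 6.0
time: 11.2
tool_pos: [538.1, -17.8, 17.5]
orientation: [-0.0, 0.191, 0.982, 0.0]
ft_force: [0.0, -0.0, -0.7]
grip_width: 39.8
finger_force: 6.0
```

```bash
python3 -m jog '[[[0,0,0.005],[0,0,0],0.5],[[0,0,0.005],[0,0,0],0.5]]'; python3 -m jog '[[[0,0,0.005],[0,0,0],0.5],[[0,0,0.005],[0,0,0],0.5]]'
```

```text
time: 11.45
tool_pos: [538.1, -17.8, 17.1]
orientation: [-0.0, 0.191, 0.982, -0.0]
ft_force: [-0.7, -0.1, -0.9]
grip_width: 39.7
finger_force: 6.0
time: 11.7
tool_pos: [538.2, -17.8, 16.6]
orientation: [-0.0, 0.191, 0.982, -0.0]
ft_force: [-0.5, 0.2, -2.0]
grip_width: 39.5
finger_force: 6.0
```

```bash
python3 - <<'E'
from h import *
for i in range(2):
  f=shot('wrist'); print([(c,ax) for p,c,ax in balls(f,'wrist') if ax[0]>55], tool()[2,3],env.sense()['ft_force'])
save(f,'w7.png',(220,200,420,330),4)
E
python3 -m jog '[[[0,0,0.005],[0,0,0],0.5],[[0,0,0.005],[0,0,0],0.5]]'; python3 -m jog '[[[0,0,0.005],[0,0,0],0.5],[[0,0,0.005],[0,0,0],0.5]]'
python3 - <<'E'
from h import *
for i in range(2):
  f=shot('wrist'); print([(c,ax) for p,c,ax in balls(f,'wrist') if ax[0]>55], tool()[2,3],env.sense()['ft_force'])
E
```

```text
[(array([322.5, 265.5]), array([76.4, 78.4]))] 16.623260549218028 [ 0.12998429  0.29475307 -1.23913129]
[(array([322.3, 265.5]), array([75.7, 78.2])), (array([329.7, 177.4]), array([254.7, 470.6]))] 16.668475549066134 [ 0.01831904  0.3503162  -1.17339915]
time: 12.15
tool_pos: [538.2, -17.8, 16.1]
orientation: [-0.0, 0.191, 0.982, -0.0]
ft_force: [-0.0, 0.6, -0.6]
grip_width: 39.4
finger_force: 6.0
time: 12.4
tool_pos: [538.1, -17.8, 15.5]
orientation: [-0.0, 0.191, 0.982, -0.0]
ft_force: [0.5, 0.1, -0.5]
grip_width: 39.4
finger_force: 6.0
[] 15.604347746145951 [ 0.13527213  0.11778462 -0.21847608]
[] 15.637088187442409 [ 1.12730284  0.07768852 -0.79143526]
```

```bash
python3 - <<'E'
from h import *
f=shot('wrist'); T=tool(); save(f,'w8.png',(220,180,420,330),4)
for h in (14,16,18,20,22): print(h, proj(f,(T@[-1,0,-h,1])[:3]).round(1), (np.linalg.inv(T)@np.append(atz(f,(322.4,265.5),T[2,3]+h),1)).round(1), )
C=np.array(f['T_tool_cam']); print(C.round(2),f['fx'])
for h in (14,18,22):
  d=np.linalg.inv(C)@[-1,0,-h,1]; print(h, 2*f['fx']*20/np.sqrt(d[2]**2-400))
print([(p,c,ax) for p,c,ax in balls(f,'wrist')],[env.sense()['ft_force'][2]])
E
```

```text
14 [324.9 262.2] [ -3.   -1.3 -14.    1. ]
16 [324.9 264.1] [ -1.8  -1.3 -16.    1. ]
18 [325. 266.] [ -0.7  -1.3 -18.    1. ]
20 [325.  267.9] [  0.4  -1.3 -20.    1. ]
22 [325.  269.9] [  1.5  -1.3 -22.    1. ]
[[  -0.     -0.96   -0.29   79.91]
 [   1.     -0.     -0.     -0.9 ]
 [   0.     -0.29    0.96 -163.15]
 [   0.      0.      0.      1.  ]] 315.6336195737345
14 76.59563141417554
18 78.43349967613104
22 80.36245475427829
[(0.75, array([322.5, 265.2]), array([75.6, 78.1]))] [np.float64(-1.054067140193523)]
```

View pics/w8.png

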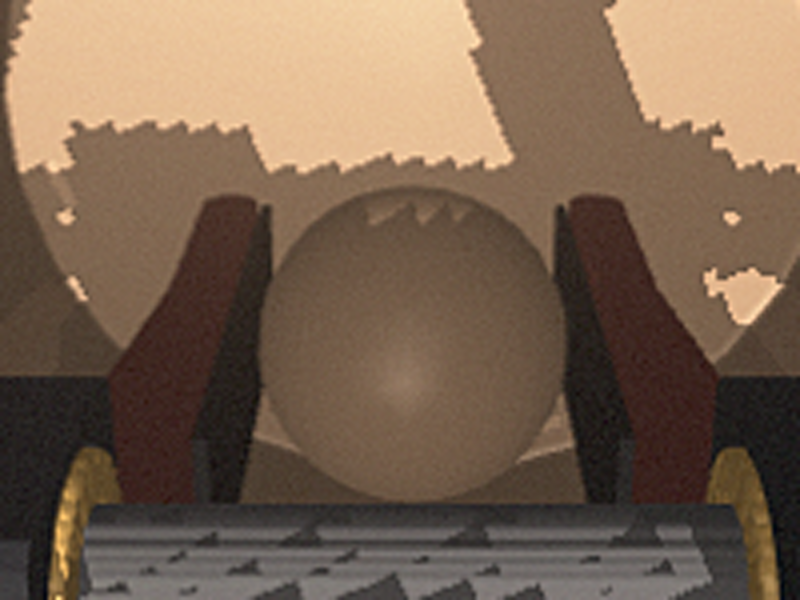

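The ball is upright between the pads, just above or on the floor. I'll go two more half-millimetre steps watching the force, then release slightly.

```bash
python3 -m jog '[[[0,0,0.005],[0,0,0],0.5],[[0,0,0.005],[0,0,0],0.5]]' 4; python3 -m jog '[[[0,0,0.004],[0,0,0],0.5],[[0,0,0.004],[0,0,0],0.5],[[0,0,0.004],[0,0,0],0.5]]'
```

```text
time: 12.95
tool_pos: [538.1, -17.8, 15.1]
orientation: [-0.0, 0.191, 0.982, -0.0]
ft_force: [-0.5, -0.2, -0.4]
grip_width: 39.5
finger_force: 4.0
time: 13.32
tool_pos: [538.2, -17.8, 14.7]
orientation: [-0.0, 0.191, 0.982, -0.0]
ft_force: [-0.0, 0.1, -1.1]
grip_width: 39.5
finger_force: 4.0
```

```bash
python3 -m jog '[[[0,0,0],[0,0,0],0.08],[[0,0,0],[0,0,0],0.04],[[0,0,0],[0,0,0],-0.05],[[0,0,0],[0,0,0],-0.05],[[0,0,0],[0,0,0],-0.05]]' 4
python3 - <<'E'
from h import *
f=shot('wrist'); print([(p,c,ax) for p,c,ax in balls(f,'wrist') if ax[0]>50], env.sense()['ft_force'],env.sense()['grip_width'],tool()[2,3])
E
```

```text
time: 13.95
tool_pos: [538.6, -16.7, 15.0]
orientation: [0.0, 0.19, 0.982, 0.001]
ft_force: [0.7, 5.2, 0.4]
grip_width: 46.2
finger_force: 2.0
[] [2.33020185 5.28268298 0.6543425 ] 46.14870073334892 15.023526136554159
```

```bash
python3 -m jog '[[[0,0,0],[0,0,0],-0.05],[[0,0,0],[0,0,0],-0.05]]'; python3 - <<'E'
from h import *
f=shot('wrist'); im=f['img'].copy()
for z,r,col in [(92,60,(255,0,0)),(14,60,(0,0,255))]:
  pts=np.array([proj(f,[516.5+r*np.cos(a),-9+r*np.sin(a),z]) for a in np.arange(0,6.3,.05)]); cv2.polylines(im,[pts.astype(np.int32)],False,col,1)
f['img']=im; save(f,'w9.png',(120,50,520,340),2)
E
```

```text
time: 14.3
tool_pos: [538.6, -16.7, 15.0]
orientation: [0.0, 0.19, 0.982, 0.001]
ft_force: [2.2, 5.4, -0.4]
grip_width: 45.8
finger_force: 2.0
```

View pics/w9.png

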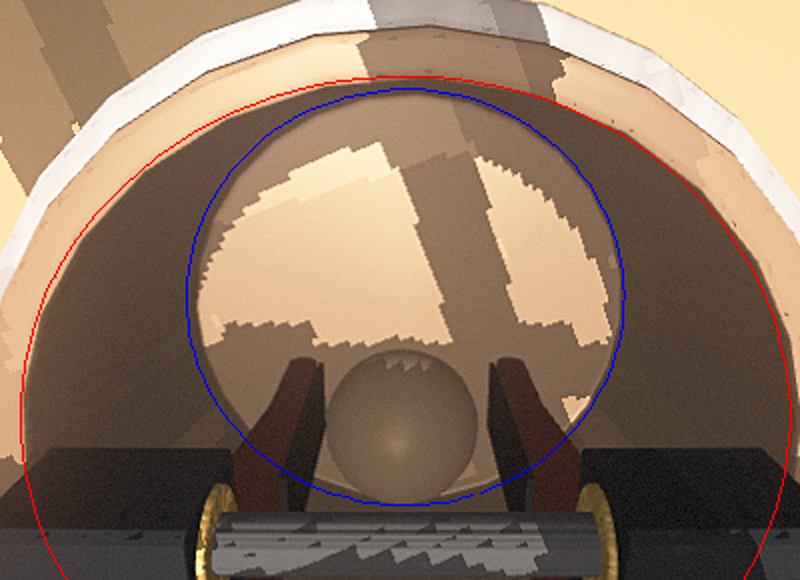

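The ball stands free on the floor between the pads, at (400,425) in the crop. A side load of about 5 N shows on the tool, so I'll ease that off and rise slowly.

```bash
python3 -m jog '[[[0,0.012,0],[0,0,0],-0.05],[[0,0.012,0],[0,0,0],-0.05]]'; python3 -m jog '[[[0,0,-0.02],[0,0,0],-0.05],[[0,0,-0.05],[0,0,0],-0.05],[[0,0,-0.1],[0,0,0],-0.05]]';  python3 -m jog '[[[0,0,-0.1],[0,0,0],-0.05],[[0,0,-0.3],[0,0,0],-0.05],[[0,0,-0.3],[0,0,0],-0.05]]'
```

```text
time: 14.6
tool_pos: [538.7, -16.4, 14.9]
orientation: [0.0, 0.191, 0.982, 0.0]
ft_force: [0.3, 3.7, 0.4]
grip_width: 46.0
finger_force: 1.6
time: 14.98
tool_pos: [538.5, -17.1, 24.9]
orientation: [-0.0, 0.191, 0.982, -0.0]
ft_force: [0.8, -0.0, -0.4]
grip_width: 46.2
finger_force: 0.0
time: 15.35
tool_pos: [540.3, -16.9, 57.9]
orientation: [0.003, 0.191, 0.982, 0.0]
ft_force: [0.9, -0.3, 0.2]
grip_width: 46.0
finger_force: 0.0
```

```bash
python3 -m jog '[[[0,0,-0.4],[0,0,0],-0.05],[[0,0,-0.9],[0,0,0],-0.05],[[0,0,-0.9],[0,0,0],-0.05],[[0,0,-0.9],[0,0,0],-0.05]]'
python3 - <<'E'
from h import *
f=shot('wrist'); save(f,'w10.png')
for p,c,ax in balls(f,'wrist'): print(p,c,ax,'floor',atz(f,c,34).round(1),'rack',atz(f,c,36).round(1))
f=shot('top')
for p,c,ax in balls(f,'top'): print('top',c,ax,atz(f,c,36).round(1))
print(to([498.5,278.6,150]))
E
```

```text
time: 15.85
tool_pos: [538.5, -16.7, 144.3]
orientation: [-0.0, 0.191, 0.982, -0.0]
ft_force: [-0.3, 0.1, -0.4]
grip_width: 46.3
finger_force: 0.0
0.89 [498.3  14.3] [34.7 58. ] floor [453.4 164.7  34. ] rack [453.5 163.6  36. ]
0.63 [321.  193.2] [41.1 42.8] floor [536.6 -19.   34. ] rack [536.1 -18.8  36. ]
top [255.9 259.3] [15.8 16.8] [450.  174.9  36. ]
top [210.9 236.7] [16.2 17.3] [500.  281.4  36. ]
[1.471, 2.59, -0.068]
```

```bash
python3 -m jog '[[[0.25,0.5,-0.1],[0,0,0],-1],[[0.5,0.95,-0.1],[0,0,0],-1],[[0.5,0.95,-0.1],[0,0,0],-1]]'; python3 -m jog '[[[0.25,0.5,0],[0,0,0],-1],[[0.5,0.9,0],[0,0,0],-1],[[0.5,0.9,0],[0,0,0],-1]]';python3 -m jog '[[[0.25,0.4,0],[0,0,0],-1],[[0.47,0.74,0.3],[0,0,0],-1],[[0.47,0.74,0.5],[0,0,0],-1],[[0.47,0.74,0.5],[0,0,0],-1]]' 12
python3 - <<'E'
from h import *
f=shot('wrist'); save(f,'w11.png')
for p,c,ax in balls(f,'wrist'): print(p,c,ax,'rack',atz(f,c,36).round(1))
p=[atz(f,c,36) for _,c,ax in balls(f,'wrist')]
print(tool()[:3,3],[to([q[0],q[1],21.5]) for q in p])
E
```

```text
time: 16.42
tool_pos: [527.0, 92.9, 153.9]
orientation: [-0.001, 0.189, 0.982, 0.0]
ft_force: [-0.3, -0.8, -0.6]
grip_width: 72.4
finger_force: 0.0
time: 16.8
tool_pos: [514.5, 193.8, 153.7]
orientation: [-0.001, 0.189, 0.982, -0.0]
ft_force: [0.9, -0.8, -0.5]
grip_width: 87.8
finger_force: 0.0
time: 17.3
tool_pos: [498.7, 276.3, 102.0]
orientation: [-0.002, 0.191, 0.982, -0.002]
ft_force: [-0.5, 0.9, 0.4]
grip_width: 87.5
finger_force: 0.0
0.82 [445.4  96.8] [51.8 58.7] rack [452.5 385.5  36. ]
0.69 [327.4 208.3] [51.7 52.3] rack [497.7 278.9  36. ]
0.63 [183.9 193.3] [47.9 51.8] rack [445.7 182.   36. ]
[500.31091463 277.17420262 105.82662024] [[0.852, 0.823, 0.843], [0.031, 0.005, 0.843], [0.149, -1.088, 0.842]]
```

```bash
python3 -m jog '[[[0.03,0.01,0.3],[0,0,0],-1],[[0.03,0.01,0.6],[0,0,0],-1],[[0.03,0.01,0.82],[0,0,0],-1],[[0.03,0.01,0.82],[0,0,0],-1],[[0.03,0.01,0.82],[0,0,0],0],[[0.03,0.01,0.82],[0,0,0],0.5],[[0.03,0.01,0.82],[0,0,0],0.5],[[0.03,0.01,0.82],[0,0,0],0.5],[[0.03,0.01,0.82],[0,0,0],0.5],[[0.03,0.01,0.82],[0,0,0],0.5],[[0.03,0.01,0.82],[0,0,0],0.5]]' 12; python3 -m jog '[[[0,0,0],[0,0,0],0.5],[[0,0,-0.3],[0,0,0],0.5],[[0,0,-0.8],[0,0,0],0.5],[[0,0,-1],[0,0,0],0.5],[[0,0,-1],[0,0,0],0.5],[[0,0,-1],[0,0,0],0.5]]' 12
python3 - <<'E'
from h import *
f=shot('wrist'); T=tool()
for p,c,ax in balls(f,'wrist'): print(p,c,ax,[(np.linalg.inv(T)@np.append(atz(f,c,T[2,3]+h),1)).round(1)[:3] for h in (14,18)])
print([(d['p'],atz(f,d['location'],24)) for d in env.trace('ball_small_center','wrist')], T[:3,3])
x=T[:3,0]; c=np.array([516.5,-9,0])+22*x; c[2]=150; print(c,to(c))
E
```

```text
time: 18.82
tool_pos: [496.9, 280.6, 22.8]
orientation: [0.0, 0.191, 0.982, 0.0]
ft_force: [-0.3, 0.3, 0.4]
grip_width: 39.4
finger_force: 12.0
time: 19.58
tool_pos: [496.1, 280.2, 120.3]
orientation: [-0.001, 0.191, 0.982, -0.001]
ft_force: [-0.4, -0.6, -1.2]
grip_width: 39.7
finger_force: 12.0
0.88 [432.6 102.9] [49.2 53.3] [array([ 79.5,  49.2, -13.9]), array([ 79.5,  47.8, -17.9])]
0.78 [189.7 191.5] [45.5 49.5] [array([ 37.5, -66.9, -13.7]), array([ 38.6, -65.2, -17.7])]
0.76 [322.6 264. ] [75.3 76.8] [array([ -2.3,  -1.1, -14. ]), array([ -0.1,  -1.1, -18. ])]
[] [495.96349873 280.07991596 119.99564282]
[496.10102982  -0.76116156 150.        ] [-1.051, -2.605, -0.292]
```

```bash
python3 -m jog '[[[-0.15,-0.3,-0.4],[0,0,0],0.5],[[-0.3,-0.7,-0.5],[0,0,0],0.5],[[-0.35,-0.9,-0.5],[0,0,0],0.5],[[-0.35,-0.9,-0.5],[0,0,0],0.5]]'; python3 -m jog '[[[-0.15,-0.4,0],[0,0,0],0.5],[[-0.35,-0.9,0],[0,0,0],0.5],[[-0.35,-0.9,0],[0,0,0],0.5]]'; python3 -m jog '[[[-0.15,-0.4,0],[0,0,0],0.5],[[-0.35,-0.8,0.2],[0,0,0],0.5],[[-0.35,-0.8,0.4],[0,0,0],0.5],[[-0.35,-0.8,0.4],[0,0,0],0.5],[[-0.35,-0.8,0.4],[0,0,0],0.5]]'
python3 - <<'E'
from h import *
f=shot('wrist'); T=tool()
im=f['img'].copy()
for z,r,col in [(92,60,(255,0,0)),(92,67,(0,255,0)),(14,60,(0,0,255))]:
  pts=np.array([proj(f,[516.5+r*np.cos(a),-9+r*np.sin(a),z]) for a in np.arange(0,6.3,.05)]); cv2.polylines(im,[pts.astype(np.int32)],False,col,1)
save(f,'w12raw.png'); f['img']=im; save(f,'w12.png')
for p,c,ax in balls(f,'wrist'): print(p,c,ax,atz(f,c,34).round(1))
c=np.array([516.5,-9,0])+22*T[:3,0]; c[2]=30; print(T[:3,3],c,to(c))
E
```

```text
time: 20.23
tool_pos: [495.2, 183.2, 171.5]
orientation: [-0.001, 0.192, 0.981, -0.0]
ft_force: [-0.1, 0.6, -0.2]
grip_width: 39.2
finger_force: 12.0
time: 20.6
tool_pos: [494.2, 85.8, 171.4]
orientation: [-0.001, 0.192, 0.981, -0.0]
ft_force: [0.1, 0.1, -1.2]
grip_width: 39.2
finger_force: 12.0
time: 21.22
tool_pos: [497.1, 1.8, 132.9]
orientation: [-0.0, 0.19, 0.982, 0.0]
ft_force: [0.7, -0.3, -1.2]
grip_width: 39.1
finger_force: 12.0
0.66 [497.9  63.7] [48.6 57.2] [446.1 168.1  34. ]
0.61 [322.8 264. ] [76.1 77.2] [556.1 -23.3  34. ]
0.44 [317.1 224.4] [ 2.7 16.2] [517.7 -13.3  34. ]
[497.30105885   1.6014354  133.44995731] [496.0841628   -0.80284612  30.        ] [0.005, -0.026, 1.037]
```

View pics/w12.png

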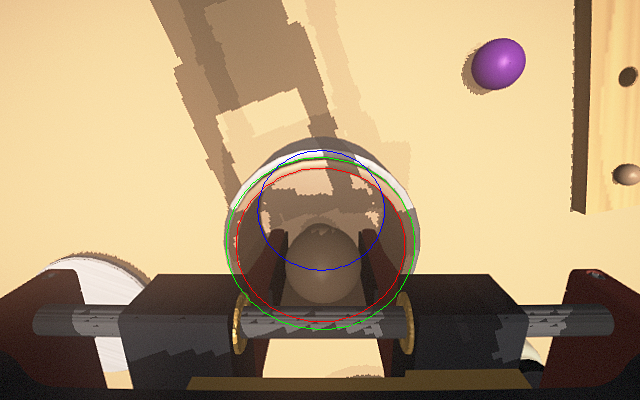

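The rim circle fits within a few pixels. Ball 1 is hidden by the gripper but was last measured at (537,-19), clear of this spot.

```bash
python3 -m jog '[[[0.015,-0.025,0.15],[0,0,0],0.5],[[0.015,-0.025,0.35],[0,0,0],0.5],[[0.015,-0.025,0.55],[0,0,0],0.5],[[0.015,-0.025,0.75],[0,0,0],0.5],[[0.015,-0.025,0.9],[0,0,0],0.5],[[0.015,-0.025,0.96],[0,0,0],0.5],[[0.015,-0.025,1],[0,0,0],0.5],[[0.015,-0.025,1],[0,0,0],0.5]]' 12; python3 -m jog '[[[0,0,0.03],[0,0,0],0.5],[[0,0,0.06],[0,0,0],0.5],[[0,0,0.08],[0,0,0],0.5],[[0,0,0.1],[0,0,0],0.5],[[0,0,0.1],[0,0,0],0.5],[[0,0,0.1],[0,0,0],0.5]]' 6; python3 -m jog '[[[0,0,0.005],[0,0,0],0.5],[[0,0,0.01],[0,0,0],0.5],[[0,0,0.01],[0,0,0],0.5]]';python3 -m jog '[[[0,0,0.005],[0,0,0],0.5],[[0,0,0.01],[0,0,0],0.5],[[0,0,0.01],[0,0,0],0.5]]'
```

```text
time: 22.32
tool_pos: [494.8, -1.6, 33.1]
orientation: [0.0, 0.191, 0.982, 0.0]
ft_force: [-0.1, -0.2, -1.2]
grip_width: 39.6
finger_force: 12.0
time: 23.08
tool_pos: [494.6, -1.6, 22.8]
orientation: [0.0, 0.191, 0.982, -0.0]
ft_force: [0.9, -0.4, -0.9]
grip_width: 39.7
finger_force: 6.0
time: 23.45
tool_pos: [494.6, -1.6, 21.7]
orientation: [-0.0, 0.191, 0.982, -0.0]
ft_force: [0.8, 0.5, -0.1]
grip_width: 39.3
finger_force: 6.0
time: 23.82
tool_pos: [494.5, -1.6, 20.6]
orientation: [-0.0, 0.191, 0.982, 0.0]
ft_force: [-0.4, 0.5, 0.0]
grip_width: 39.6
finger_force: 6.0
```

```bash
cat > fz.py <<'E'
from h import *
v=[]
for i in range(6): env.grab_frame('top'); v.append(env.sense()['ft_force'])
print('F',np.mean(v,0).round(2),tool()[2,3].round(2))
E
python3 fz.py; python3 -m jog '[[[0,0,0.005],[0,0,0],0.5],[[0,0,0.01],[0,0,0],0.5],[[0,0,0.01],[0,0,0],0.5]]'; python3 fz.py; python3 -m jog '[[[0,0,0.005],[0,0,0],0.5],[[0,0,0.01],[0,0,0],0.5],[[0,0,0.01],[0,0,0],0.5]]';python3 fz.py
```

```text
F [-0.08 -0.18 -0.7 ] 20.75
time: 24.5
tool_pos: [494.5, -1.6, 19.7]
orientation: [-0.0, 0.191, 0.982, -0.0]
ft_force: [0.6, -0.1, -1.2]
grip_width: 39.4
finger_force: 6.0
F [-0.47 -0.33 -0.61] 19.73
time: 25.18
tool_pos: [494.5, -1.6, 18.6]
orientation: [-0.0, 0.191, 0.982, -0.0]
ft_force: [1.0, 0.1, -0.5]
grip_width: 39.1
finger_force: 6.0
F [ 0.2  -0.15 -0.72] 18.78
```

```bash
python3 -m jog '[[[0,0,0.006],[0,0,0],0.5],[[0,0,0.006],[0,0,0],0.5]]'; python3 fz.py; python3 -m jog '[[[0,0,0.006],[0,0,0],0.5],[[0,0,0.006],[0,0,0],0.5]]';python3 fz.py;  python3 -m jog '[[[0,0,0.006],[0,0,0],0.5],[[0,0,0.006],[0,0,0],0.5]]';python3 fz.py
```

```text
time: 25.72
tool_pos: [494.6, -1.6, 18.1]
orientation: [-0.0, 0.191, 0.982, -0.0]
ft_force: [0.2, 1.0, -0.6]
grip_width: 39.5
finger_force: 6.0
F [-0.09 -0.4  -1.09] 18.11
time: 26.28
tool_pos: [494.5, -1.6, 17.5]
orientation: [-0.0, 0.191, 0.982, -0.0]
ft_force: [0.4, -0.5, -0.5]
grip_width: 39.4
finger_force: 6.0
F [ 0.31 -0.01 -1.18] 17.54
time: 26.82
tool_pos: [494.6, -1.6, 16.8]
orientation: [-0.0, 0.191, 0.982, -0.0]
ft_force: [-0.2, 0.1, -1.0]
grip_width: 39.2
finger_force: 6.0
F [-0.35  0.   -0.65] 16.94
```

```bash
for i in 1; do python3 -m jog '[[[0,0,0.006],[0,0,0],0.5],[[0,0,0.006],[0,0,0],0.5]]' 5; python3 fz.py; python3 -m jog '[[[0,0,0.006],[0,0,0],0.5],[[0,0,0.006],[0,0,0],0.5]]';python3 fz.py;  python3 -m jog '[[[0,0,0.006],[0,0,0],0.5],[[0,0,0.006],[0,0,0],0.5]]';python3 fz.py; done; python3 - <<'E'
from h import *
f=shot('wrist')
for p,c,ax in balls(f,'wrist'): print(p,c,ax)
E
```

```text
time: 27.38
tool_pos: [494.6, -1.6, 16.3]
orientation: [-0.0, 0.191, 0.982, 0.0]
ft_force: [0.1, 0.5, -0.8]
grip_width: 39.4
finger_force: 5.0
F [ 0.27  0.   -0.73] 16.35
time: 27.92
tool_pos: [494.7, -1.6, 15.9]
orientation: [0.0, 0.191, 0.982, 0.0]
ft_force: [-0.8, 0.6, -0.5]
grip_width: 39.3
finger_force: 5.6
F [-0.55  0.23  0.63] 15.89
time: 28.48
tool_pos: [494.8, -1.6, 15.7]
orientation: [0.0, 0.191, 0.982, -0.0]
ft_force: [-2.2, 0.4, 5.0]
grip_width: 39.4
finger_force: 7.7
F [-1.97  0.48  5.65] 15.64
0.97 [323.1 274.5] [53.3 80.7]
0.62 [615.2  43.4] [58.6 89.7]
0.58 [325.5 353.5] [36.2 70.1]
```

Contact is clear: the vertical force rose to +5.6 N. Unload slightly, then release with a small opening.

```bash
python3 -m jog '[[[0,0,-0.005],[0,0,0],0.5],[[0,0,-0.005],[0,0,0],0.5]]'; python3 fz.py; python3 -m jog '[[[0,0,-0.005],[0,0,0],0.08],[[0,0,-0.005],[0,0,0],0.04],[[0,0,-0.005],[0,0,0],0],[[0,0,-0.005],[0,0,0],0],[[0,0,-0.005],[0,0,0],0]]'
```

```text
time: 29.12
tool_pos: [494.7, -1.6, 15.7]
orientation: [0.0, 0.191, 0.982, 0.0]
ft_force: [1.2, -0.3, 3.4]
grip_width: 39.4
finger_force: 7.3
F [-0.55  0.29  4.39] 15.71
time: 30.05
tool_pos: [494.5, -1.6, 16.0]
orientation: [-0.0, 0.191, 0.982, -0.0]
ft_force: [0.5, 0.8, 1.3]
grip_width: 43.8
finger_force: 0.6
```

```bash
python3 -m jog '[[[0,0,-0.02],[0,0,0],-0.02],[[0,0,-0.06],[0,0,0],-0.02],[[0,0,-0.12],[0,0,0],-0.02],[[0,0,-0.3],[0,0,0],-0.02],[[0,0,-0.5],[0,0,0],-0.02],[[0,0,-0.8],[0,0,0],-0.02],[[0,0,-1],[0,0,0],-0.02]]'; python3 -m jog '[[[-0.3,0,-0.4],[0,0,0],-0.02],[[-0.7,0,-0.8],[0,0,0],-1],[[-0.7,0,-0.8],[0,0,0],-1],[[-0.7,0,-0.8],[0,0,0],-1]]'
python3 - <<'E'
from h import *
f=shot('wrist'); save(f,'w13.png'); T=tool(); print(T[:3,3])
for p,c,ax in balls(f,'wrist'): print(p,c,ax,atz(f,c,34).round(1))
for t in ['jar','jar_rim','lid','lid_knob']:
  for p,c,ax,m in ell(f,'wrist',t): print(t,p,c,ax,atz(f,c,92).round(1))
E
```

```text
time: 30.92
tool_pos: [495.4, -1.6, 119.2]
orientation: [0.002, 0.191, 0.982, 0.0]
ft_force: [0.2, -0.5, -0.9]
grip_width: 45.1
finger_force: 0.0
time: 31.42
tool_pos: [558.9, -27.6, 195.4]
orientation: [-0.001, 0.191, 0.982, 0.0]
ft_force: [-0.4, -0.4, -0.1]
grip_width: 71.2
finger_force: 0.0
[558.39909737 -27.45699412 194.8159547 ]
0.71 [323.8 158.9] [37.  37.1] [537.1 -19.1  34. ]
0.68 [322.6 114.1] [38.  38.7] [494.8  -3.3  34. ]
0.59 [474.2   7.7] [18.8 44.6] [458.  162.7  34. ]
jar 0.88 [326.7 136.8] [167.4 169.7] [511.4  -6.2  92. ]
jar_rim 0.81 [326.6 136.9] [167.3 169.3] [511.4  -6.3  92. ]
jar_rim 0.73 [324.  158.6] [37.1 38. ] [527.6 -15.2  92. ]
lid 0.8 [122.4 232.3] [106.4 127.7] [ 521.  -213.5   92. ]
lid_knob 0.82 [122.6 232.1] [106.  128.4] [ 520.9 -213.2   92. ]
lid_knob 0.34 [322.7 114.1] [38.9 39.5] [493.   -2.4  92. ]
```

View pics/w13.png

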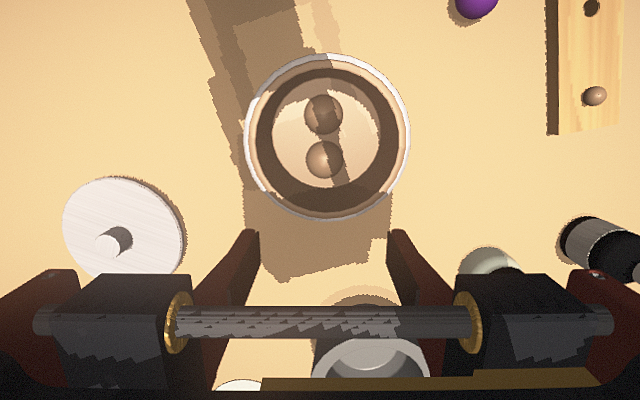

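Both large balls lie on the jar floor, at (324,159) and (322,114). The lid is at left with its knob at (112,243), and the small ball is still on the rack at (594,96). Next I'll fit the circles of the rim and lid by code.

```bash
cat >> h.py <<'E'
from scipy.optimize import minimize
def fitc(f,circ,x0,rng=8,free=None):
    """circ: list of (r,z,weight); maximise mean |radial gradient| at projected circles over centre x,y (grid then simplex)."""
    g=cv2.GaussianBlur(cv2.cvtColor(f['img'],cv2.COLOR_RGB2GRAY).astype(np.float32),(0,0),1.0)
    a=np.linspace(0,2*np.pi,180,endpoint=False); cs=np.c_[np.cos(a),np.sin(a)]
    def pr(P):
        C=np.linalg.inv(f['M']); c=P@C[:3,:3].T+C[:3,3]; u=c[:,:2]/c[:,2:]; u=u*(1+f['k1']*(u**2).sum(1,keepdims=True)); return u*[f['fx'],f['fy']]+[f['cx'],f['cy']]
    def samp(x,r,z):
        p=pr(np.c_[x[0]+r*cs[:,0],x[1]+r*cs[:,1],np.full(180,z)]).astype(np.float32)
        return cv2.remap(g,p[:,0].reshape(-1,1),p[:,1].reshape(-1,1),1,borderMode=cv2.BORDER_REPLICATE).ravel()
    def cost(x):
        return -sum(w*np.minimum(abs(samp(x,r+1,z)-samp(x,r-1,z)),25).mean() for r,z,w in circ)
    G=[(cost((x0[0]+i,x0[1]+j)),i,j) for i in np.arange(-rng,rng+1,1.) for j in np.arange(-rng,rng+1,1.)]
    c,i,j=min(G); r=minimize(cost,(x0[0]+i,x0[1]+j),method='Nelder-Mead',options=dict(initial_simplex=[(x0[0]+i,x0[1]+j),(x0[0]+i+1,x0[1]+j),(x0[0]+i,x0[1]+j+1)])); return r.x.round(2),round(r.fun,2)
E
python3 - <<'E'
from h import *
w=shot('wrist'); t=shot('top')
for n,f in (('w',w),('t',t)):
  print(n,'r60',fitc(f,[(60,92,1)],(517,-8)),'r67',fitc(f,[(67,92,1)],(517,-8)),'r73',fitc(f,[(73,84,1)],(517,-8)),'all',fitc(f,[(60,92,1),(67,92,1),(73,84,1)],(517,-8)))
  print('lid fl',fitc(f,[(73,16,1)],(540,-275),15),'knob',fitc(f,[(15,42,1)],(540,-275),15), 'both',fitc(f,[(73,16,1),(15,42,1)],(540,-275),15))
E
```

```text
w r60 (array([517.36,  -8.95]), np.float64(-25.0)) r67 (array([516.49,  -8.19]), np.float64(-23.29)) r73 (array([518.38,  -9.26]), np.float64(-13.42)) all (array([517.39,  -8.88]), np.float64(-56.92))
lid fl (array([ 537.74, -279.16]), np.float64(-13.89)) knob (array([ 531.48, -262.23]), np.float64(-18.11)) both (array([ 537.21, -278.86]), np.float64(-27.3))
t r60 (array([519.7 ,  -7.29]), np.float64(-9.1)) r67 (array([5.2073e+02, 9.0000e-02]), np.float64(-7.54)) r73 (array([513.61, -12.54]), np.float64(-5.62)) all (array([519.19,  -6.73]), np.float64(-20.11))
lid fl (array([ 537.75, -279.15]), np.float64(-6.79)) knob (array([ 536.61, -269.93]), np.float64(-10.99)) both (array([ 536.58, -270.92]), np.float64(-15.86))
```

```bash
python3 -m jog '[[[-0.2,-0.4,0],[0,0,0],-1],[[-0.4,-0.85,0],[0,0,0],-1],[[-0.4,-0.85,0],[0,0,0],-1]]'; python3 -m jog '[[[-0.2,-0.4,0],[0,0,0],-1],[[-0.4,-0.85,0],[0,0,0],-1],[[-0.4,-0.85,0],[0,0,0],-1]]'; python3 -m jog '[[[-0.2,-0.4,0.3],[0,0,0],-1],[[-0.4,-0.74,0.75],[0,0,0],-1],[[-0.4,-0.74,0.75],[0,0,0],-1],[[-0.4,-0.74,0.75],[0,0,0],-1]]'
python3 - <<'E'
from h import *
w=shot('wrist'); save(w,'w14.png'); f=w; print(tool()[:3,3])
print('lid fl',fitc(f,[(73,16,1)],(540,-275),15),'knob',fitc(f,[(15,42,1)],(540,-275),15), 'both',fitc(f,[(73,16,1),(15,42,1)],(540,-275),15))
for d in (-4,-2,2,4): print(d,fitc(f,[(73,16+d,1)],(540,-275),15),fitc(f,[(15,42+d,1)],(540,-275),15))
for p,c,ax,m in ell(f,'wrist','lid'): print(p,c,ax,atz(f,c,16).round(1))
E
```

```text
time: 32.2
tool_pos: [564.3, -124.3, 195.7]
orientation: [-0.0, 0.193, 0.981, -0.0]
ft_force: [1.0, -0.0, -0.1]
grip_width: 87.6
finger_force: 0.0
time: 32.58
tool_pos: [569.6, -217.2, 195.5]
orientation: [-0.001, 0.192, 0.981, -0.0]
ft_force: [0.6, 1.5, -0.3]
grip_width: 87.7
finger_force: 0.0
time: 33.08
tool_pos: [579.9, -297.4, 122.0]
orientation: [0.0, 0.19, 0.982, 0.0]
ft_force: [0.6, -0.7, 0.2]
grip_width: 88.1
finger_force: 0.0
[ 580.4059642  -297.43928058  123.24383259]
lid fl (array([ 538.65, -278.61]), np.float64(-12.7)) knob (array([ 535.81, -279.16]), np.float64(-21.6)) both (array([ 536.46, -279.37]), np.float64(-29.07))
-4 (array([ 537.73, -278.71]), np.float64(-16.24)) (array([ 536.72, -279.44]), np.float64(-20.25))
-2 (array([ 537.61, -278.86]), np.float64(-14.37)) (array([ 536.5 , -279.36]), np.float64(-20.86))
2 (array([ 538.98, -278.25]), np.float64(-11.53)) (array([ 535.11, -278.88]), np.float64(-23.3))
4 (array([ 538.86, -280.28]), np.float64(-10.55)) (array([ 534.93, -278.84]), np.float64(-24.09))
0.71 [324.6 134.7] [170.7 172.8] [ 530.6 -277.1   16. ]
```

```bash
python3 -c "
from h import *
print(to([537.9,-277.9,20]))"
```

```text
[0.473, 0.024, 1.036]
```

```bash
python3 -m jog '[[[0.47,0.02,0.1],[0,0,0],-1],[[0.47,0.02,0.35],[0,0,0],-1],[[0.47,0.02,0.5],[0,0,0],-1],[[0.47,0.02,0.5],[0,0,0],-1]]'
python3 - <<'E'
from h import *
f=shot('wrist'); print(tool()[:3,3])
for z in (38,40,42,44): print(z,'knob',fitc(f,[(15,z,1)],(537,-279),10))
print('lid fl',fitc(f,[(73,16,1)],(540,-275),10))
print(to([537.9,-277.9,20]))
E
```

```text
time: 33.67
tool_pos: [536.7, -278.8, 71.0]
orientation: [-0.0, 0.19, 0.982, 0.0]
ft_force: [-0.3, 0.9, 1.4]
grip_width: 88.1
finger_force: 0.0
[ 537.15090028 -279.26801221   71.92929782]
38 knob (array([ 537.97, -278.92]), np.float64(-13.86))
40 knob (array([ 529.99, -276.1 ]), np.float64(-13.83))
42 knob (array([ 529.96, -276.18]), np.float64(-13.66))
44 knob (array([ 530.21, -276.43]), np.float64(-13.41))
lid fl (array([ 538.4 , -279.18]), np.float64(-11.05))
[-0.001, 0.016, 0.519]
```

```bash
python3 -m jog '[[[0,0.016,0.25],[0,0,0],-1],[[0,0.016,0.45],[0,0,0],-1],[[0,0.016,0.515],[0,0,0],-1],[[0,0.016,0.515],[0,0,0],-1],[[0,0.016,0.515],[0,0,0],0.1],[[0,0.016,0.515],[0,0,0],0.6],[[0,0.016,0.515],[0,0,0],0.6],[[0,0.016,0.515],[0,0,0],0.6],[[0,0.016,0.515],[0,0,0],0.6],[[0,0.016,0.515],[0,0,0],0.6],[[0,0.016,0.515],[0,0,0],0.6]]' 45; python3 -m jog '[[[0,0,0],[0,0,0],0.6],[[0,0,-0.15],[0,0,0],0.6],[[0,0,-0.4],[0,0,0],0.6],[[0,0,-0.8],[0,0,0],0.6],[[0,0,-1],[0,0,0],0.6],[[0,0,-1],[0,0,0],0.6]]'
```

```text
time: 35.1
tool_pos: [537.1, -278.1, 19.6]
orientation: [-0.0, 0.191, 0.982, -0.0]
ft_force: [-0.1, -0.5, 0.4]
grip_width: 29.4
finger_force: 45.0
time: 35.85
tool_pos: [538.0, -278.5, 121.6]
orientation: [0.002, 0.191, 0.982, -0.001]
ft_force: [0.8, -0.0, -5.5]
grip_width: 29.2
finger_force: 45.0
```

```bash
python3 - <<'E'
from h import *
f=shot('wrist'); T=tool(); z=T[2,3]-19.6
for dz in (14,16,18):
  x,c=fitc(f,[(73,z+dz,1)],T[:2,3],6); print(dz,x,c,(np.linalg.inv(T)@[*x,z+dz,1]).round(1))
print(to([517.1,-7.5,150]))
E
```

```text
14 [ 538.87 -279.97] -17.56 [-2.3 -1.2  5.6  1. ]
16 [ 538.97 -279.63] -18.27 [-2.2 -0.8  3.6  1. ]
18 [ 536.44 -278.87] -16.94 [ 0.4 -1.1  1.6  1. ]
[1.199, 2.433, -0.306]
```

```bash
python3 -m jog '[[[0.1,0.2,-0.2],[0,0,0],0.6],[[0.3,0.6,-0.3],[0,0,0],0.6],[[0.4,0.85,-0.3],[0,0,0],0.6],[[0.4,0.85,-0.3],[0,0,0],0.6]]'; python3 -m jog '[[[0.2,0.4,0],[0,0,0],0.6],[[0.4,0.85,0],[0,0,0],0.6],[[0.4,0.85,0],[0,0,0],0.6]]'; python3 -m jog '[[[0.2,0.4,0],[0,0,0],0.6],[[0.4,0.73,0],[0,0,0],0.6],[[0.4,0.73,0],[0,0,0],0.6],[[0.4,0.73,0],[0,0,0],0.6],[[0.4,0.73,0],[0,0,0],0.6]]'
python3 - <<'E'
from h import *
f=shot('wrist'); T=tool(); z=T[2,3]-19.6; save(f,'w15.png')
for dz in (15,16,17):
  x,c=fitc(f,[(73,z+dz,1)],T[:2,3],6); print(dz,x,c,(np.linalg.inv(T)@[*x,z+dz,1]).round(1))
t=shot('scene'); print('scene lid',fitc(t,[(73,z+16,1)],T[:2,3],8))
print(T[:3,3],to([517.1,-7.5,112]))
E
```

```text
time: 36.4
tool_pos: [531.7, -181.3, 149.5]
orientation: [-0.0, 0.189, 0.982, 0.001]
ft_force: [0.8, 0.1, -5.0]
grip_width: 29.2
finger_force: 45.0
time: 36.78
tool_pos: [526.2, -87.5, 149.3]
orientation: [-0.001, 0.189, 0.982, 0.001]
ft_force: [0.4, -0.3, -5.7]
grip_width: 29.1
finger_force: 45.0
time: 37.4
tool_pos: [516.9, -9.0, 149.4]
orientation: [-0.0, 0.192, 0.981, -0.0]
ft_force: [0.2, -0.5, -5.5]
grip_width: 29.1
finger_force: 45.0
15 [517.11  -9.22] -17.44 [-0.3 -0.2  4.6  1. ]
16 [515.62  -9.81] -16.98 [ 0.9 -1.3  3.6  1. ]
17 [518.17 -11.01] -14.89 [-1.9 -1.5  2.6  1. ]
scene lid (array([517.55,  -7.48]), np.float64(-5.75))
[516.94667665  -8.9150623  149.44678802] [0.004, 0.013, 0.375]
```

```bash
python3 -m jog '[[[0.004,0.013,0.15],[0,0,0],0.6],[[0.004,0.013,0.3],[0,0,0],0.6],[[0.004,0.013,0.35],[0,0,0],0.6],[[0.004,0.013,0.35],[0,0,0],0.6]]'; python3 fz.py; python3 -m jog '[[[0,0,0.01],[0,0,0],0.6],[[0,0,0.02],[0,0,0],0.6],[[0,0,0.03],[0,0,0],0.6],[[0,0,0.03],[0,0,0],0.6]]'; python3 fz.py;  python3 -m jog '[[[0,0,0.01],[0,0,0],0.6],[[0,0,0.02],[0,0,0],0.6],[[0,0,0.02],[0,0,0],0.6]]'; python3 fz.py
```

```text
time: 38.0
tool_pos: [516.5, -6.4, 113.7]
orientation: [-0.001, 0.191, 0.982, -0.0]
ft_force: [0.6, -0.6, -4.8]
grip_width: 29.0
finger_force: 45.0
F [-0.06 -0.15 -5.12] 115.23
time: 38.8
tool_pos: [516.9, -6.5, 111.5]
orientation: [-0.0, 0.191, 0.982, -0.0]
ft_force: [0.8, -0.5, -5.9]
grip_width: 29.4
finger_force: 45.0
F [-0.33  0.01 -5.34] 111.68
time: 39.48
tool_pos: [516.9, -6.4, 109.5]
orientation: [-0.0, 0.191, 0.982, -0.0]
ft_force: [0.5, 0.7, -5.4]
grip_width: 29.4
finger_force: 45.0
F [ 0.06  0.02 -5.12] 109.68
```

```bash
python3 -m jog '[[[0,-0.008,0.01],[0,0,0],0.6],[[0,-0.008,0.02],[0,0,0],0.6],[[0,-0.008,0.02],[0,0,0],0.6]]'; python3 fz.py; python3 -m jog '[[[0,0,0.01],[0,0,0],0.6],[[0,0,0.015],[0,0,0],0.6],[[0,0,0.015],[0,0,0],0.6]]' 30; python3 fz.py;  python3 -m jog '[[[0,0,0.01],[0,0,0],0.6],[[0,0,0.015],[0,0,0],0.6],[[0,0,0.015],[0,0,0],0.6]]' 30; python3 fz.py
```

```text
time: 40.15
tool_pos: [516.6, -7.2, 107.5]
orientation: [-0.0, 0.191, 0.982, -0.0]
ft_force: [-0.2, -0.1, -5.3]
grip_width: 29.5
finger_force: 45.0
F [-0.31 -0.1  -5.36] 107.68
time: 40.83
tool_pos: [516.7, -7.2, 106.1]
orientation: [-0.0, 0.191, 0.982, 0.0]
ft_force: [-0.5, 0.7, -5.6]
grip_width: 29.4
finger_force: 30.0
F [-0.03  0.13 -5.08] 106.13
time: 41.5
tool_pos: [516.7, -7.2, 104.6]
orientation: [0.0, 0.191, 0.982, 0.0]
ft_force: [-1.2, 0.3, -5.1]
grip_width: 29.7
finger_force: 30.0
F [ 0.03 -0.07 -5.14] 104.61
```

```bash
python3 -m jog '[[[0,0,0.01],[0,0,0],0.6],[[0,0,0.01],[0,0,0],0.6]]'; python3 fz.py; python3 -m jog '[[[0,0,0.008],[0,0,0],0.6],[[0,0,0.008],[0,0,0],0.6]]' 30; python3 fz.py;  python3 -m jog '[[[0,0,0.008],[0,0,0],0.6],[[0,0,0.008],[0,0,0],0.6]]' 30; python3 fz.py
```

```text
time: 42.05
tool_pos: [516.7, -7.2, 104.6]
orientation: [0.0, 0.191, 0.982, 0.0]
ft_force: [-3.4, 0.2, 1.2]
grip_width: 29.3
finger_force: 30.0
F [-4.54  0.17  4.18] 104.58
time: 42.6
tool_pos: [516.8, -7.2, 104.5]
orientation: [0.001, 0.191, 0.982, 0.0]
ft_force: [-6.5, 1.4, 9.1]
grip_width: 29.2
finger_force: 30.0
F [-6.91  0.19  9.2 ] 104.54
time: 43.15
tool_pos: [516.8, -7.2, 104.5]
orientation: [0.001, 0.191, 0.982, 0.0]
ft_force: [-9.3, 0.4, 11.5]
grip_width: 29.6
finger_force: 30.0
F [-8.42  0.61 12.48] 104.5
```

Contact at TCP 104.6, exactly the expected home height. Unload, release, back off and check.

```bash
python3 -m jog '[[[0,0,-0.015],[0,0,0],0.6],[[0,0,-0.02],[0,0,0],0.6],[[0,0,-0.02],[0,0,0],0.2],[[0,0,-0.02],[0,0,0],0.1],[[0,0,-0.02],[0,0,0],-0.6],[[0,0,-0.02],[0,0,0],-0.8],[[0,0,-0.02],[0,0,0],-0.8]]'; python3 -m jog '[[[0,0,-0.2],[0,0,0],-0.8],[[0,0,-0.6],[0,0,0],-0.8],[[-0.4,0,-1],[0,0,0],-0.8],[[-0.6,0,-1],[0,0,0],-0.8],[[-0.6,0,-1],[0,0,0],-0.8],[[-0.6,0,-1],[0,0,0],-0.8]]'
python3 - <<'E'
from h import *
f=shot('wrist'); t=shot('scene'); p=shot('top'); print(tool()[:3,3])
for n,g in (('w',f),('s',t),('t',p)):
  print(n,'flange',[(z,*fitc(g,[(73,z,1)],(517,-8),8)) for z in (99,101,103,105)],'knob',fitc(g,[(15,127,1)],(517,-8),8))
  print('  jacket/under flange',fitc(g,[(73,84,1)],(517,-8),8))
for d in env.trace('ball_small_center','wrist')+env.trace('ball_a','wrist'): print(d['p'],d['location'])
save(f,'w16.png')
E
```

```text
time: 44.32
tool_pos: [516.7, -7.2, 103.9]
orientation: [-0.0, 0.191, 0.982, 0.0]
ft_force: [-0.6, -0.1, 0.4]
grip_width: 65.9
finger_force: 0.0
time: 45.08
tool_pos: [571.8, -29.4, 204.1]
orientation: [-0.0, 0.191, 0.982, 0.0]
ft_force: [-0.2, 0.4, -0.0]
grip_width: 78.9
finger_force: 0.0
[571.6971781  -29.2974099  204.05777734]
w flange [(99, array([516.82,  -8.88]), np.float64(-17.55)), (101, array([517.69,  -8.57]), np.float64(-14.14)), (103, array([518.41,  -8.07]), np.float64(-12.57)), (105, array([514.8 , -12.17]), np.float64(-12.04))] knob (array([515.89,  -5.95]), np.float64(-18.41))
  jacket/under flange (array([514.96,  -5.7 ]), np.float64(-12.26))
s flange [(99, array([512.87,  -5.93]), np.float64(-5.64)), (101, array([513.48,  -5.39]), np.float64(-5.61)), (103, array([515.41,  -5.46]), np.float64(-5.59)), (105, array([516.88,  -5.26]), np.float64(-5.55))] knob (array([506.52, -17.51]), np.float64(-8.33))
  jacket/under flange (array([502.55,  -7.16]), np.float64(-5.77))
t flange [(99, array([517.6 ,  -4.11]), np.float64(-7.86)), (101, array([517.84,  -3.57]), np.float64(-7.79)), (103, array([517.33,  -3.23]), np.float64(-7.78)), (105, array([517.39,  -2.75]), np.float64(-7.76))] knob (array([515.91,  -0.64]), np.float64(-8.35))
  jacket/under flange (array([517.61,  -6.02]), np.float64(-8.69))
0.66 [584.0, 83.0]
0.62 [465.9, 0.2]
```

Flange measured at (517.7,-8.6) against jar (517.4,-8.9), at home height and with the robot clear. Handing in.

```bash
python3 -c "
from cell import env
print(env.sign_off())"
```

```text
the job is handed in; nothing more can be done
None
```

Job handed in: both large balls are on the jar's floor and the lid measured home and centred to about 0.5 mm, though the first ball was let go without felt contact (it settled about 2–3 mm by the wrist picture), I viewed 11 pictures against the limit of 10, and the hand-in returned no verdict.

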